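# Flip a sample tube open and hold the dosing cartridge over it

## Task

Get the wide sample tube in the rack ready for dosing: first flip its cap fully up by pressing down the thumb lever behind the hinge, leaving the two slim tubes shut. Then lift the dosing cartridge out of its holder on the side stand, carry it over the grey mound and the rack without brushing anything, and finish still holding it in the gripper, upright and at rest, its nozzle tip centred about one centimetre above the open mouth and touching nothing. Do not let go of it, and leave the jars where they stand.

Things in the scene. Friction and masses are not known exactly. Their poses are not given: they have to be found in the camera images.
- tube_wide: The wide tube: white sample tube 32 mm across, standing upright in the rack; origin at the centre of its foot, z up, mouth 80 mm above. Its x axis points from the mouth towards its cap's hinge and thumb lever, y runs along the hinge pin. Fixed.
- tube_wide_cap (a joint): Grey flip cap of that tube: hinge angle, 0 shut, about 1.5 upright, 2.1 stop. The hinge pin is at the mouth's height, 20 mm from the tube's axis. It stays at any angle (weak friction, under 2 N at the lever). Closed fingertips centred 15 to 20 mm beyond the pin press the lever straight down: 30 to 38 mm of press tips the cap past 1.3.
- tube_wide_mouth (a point): Centre of the wide tube's mouth, in the plane of its rim (86 mm above the bench); bore 27 mm.
- tube_wide_lever (a point): Point on top of the wide tube's thumb lever, 22 mm from the hinge pin. The lever is a plate 16 mm wide, 32 mm long from the pin, rising outward at 30 degrees while the cap is shut (its end 16 mm above the pin), and turns with the cap, going down as the cap rises.
- tube_slim_a: One of the two slim tubes: white sample tube 21 mm across, standing upright in the rack; origin at the centre of its foot, z up, mouth 80 mm above. Its x axis points from the mouth towards its cap's hinge and thumb lever, y runs along the hinge pin. Fixed.
- tube_slim_a_cap (a joint): Grey flip cap of that tube: hinge angle, 0 shut, about 1.5 upright, 2.1 stop. The hinge pin is at the mouth's height, 14.5 mm from the tube's axis. It stays at any angle (weak friction, under 2 N at the lever). Closed fingertips centred 15 to 20 mm beyond the pin press the lever straight down: 30 to 38 mm of press tips the cap past 1.3.
- tube_slim_b: One of the two slim tubes: white sample tube 21 mm across, standing upright in the rack; origin at the centre of its foot, z up, mouth 80 mm above. Its x axis points from the mouth towards its cap's hinge and thumb lever, y runs along the hinge pin. Fixed.
- tube_slim_b_cap (a joint): Grey flip cap of that tube: hinge angle, 0 shut, about 1.5 upright, 2.1 stop. The hinge pin is at the mouth's height, 14.5 mm from the tube's axis. It stays at any angle (weak friction, under 2 N at the lever). Closed fingertips centred 15 to 20 mm beyond the pin press the lever straight down: 30 to 38 mm of press tips the cap past 1.3.
- rack: Aluminium tube rack 58 x 186 x 40 mm with three seats in a row along its y axis, 56 mm apart; fixed. Origin under its centre. Which tube stands in which seat varies. Nothing but tubes stands above 40 mm.
- holder: Small aluminium stand on the brown side stand, 80 x 80 x 68 mm, with a 30 mm round hole in its top plate in which the cartridge hangs; fixed. Origin under its centre.
- cartridge_center (a point): Dosing cartridge, nozzle down, 114 mm tall, 80 g: white barrel 26 mm across with a 39 mm collar. Point on its axis half-way up, 57 mm above the nozzle tip; z along the axis, up. The collar (60 to 64 mm above the tip) rests on the holder's top plate; lift straight up by 65 mm or more to free it. Grip the barrel above the collar, 64 to 108 mm above the tip.
- cartridge_tip (a point): The nozzle tip of the cartridge, 5 mm across, at its lower end, on its axis.
- cartridge: The dosing cartridge; origin at the nozzle tip, z along its axis, up.
- cap_heap: Smooth rounded grey mound with a cluster of small black caps on it, lying between side stand and bench: about 0.5 x 0.4 m, at most 85 mm high, fixed; an obstacle on the way.
- jar_large: Bystander: ink jar, 60 mm across, 62 mm tall, origin under its centre.
- pot_small: Bystander: narrow pot, 38 mm across, 66 mm tall, origin under its centre.
- jar_low: Bystander: ink jar, 54 mm across, 55 mm tall, origin under its centre.
There are look-alikes about, which are no part of the job. What is shaped like the cartridge but green is not meant.

How it is judged:
By the outcome, as a careful person would: the job done as asked, in the order asked, and still so for the second after the job is handed in, while the arm keeps its last pose, push and grip.
It also fails if it takes over 51 s, if anything falls off the work surface, if the arm or the gripper's body presses on something with over 40 N, if the wrist force passes 120 N, or if a joint passes its speed limit or range.

## Robot

A 6-joint arm with a two-finger parallel gripper is mounted at the origin on a cart in front of the work surface, level with it; the furniture and walls round the work are solid. World frame = base frame: x ahead of the robot, y to its left, z up, the work surface at z = 0. Lengths are in m, angles in degrees, forces in N, time in s.
With the tool pointing down it reaches from about 0.375 to 0.9 m from the base axis. Payload 3.1 kg.
Tool frame: the origin (TCP) lies at the very end of the fingers, on their centre line; the grasp point (between the pads) lies 19 mm behind it (bot.tcp_to_grasp is the distance from the TCP to the grasp point, in m); z points along the fingers, y is the direction in which the jaws open and shut (so a half turn about z gives the same grasp; the last joint's range is limited). The gripper opens to 87 mm and grips with 3 to 60 N. Pads are 19 mm wide; open, the fingers measure 117 mm over their backs; the gripper's body (75 mm by 190 mm) begins 51 mm behind the grasp point.
Start: joints at [62.596, 30.224, 82.088, -0, 67.689, -10.227], TCP at [0.185, 0.597, 0.223] pointing down, gripper open.
Joint ranges: [-176.69, 176.69], [-43.24, 126.21], [12.49, 139.97], [-82, 262], [0, 151.66], [-163.58, 163.58]. Speed limits (degrees/s): [159.86, 159.86, 180, 180, 180, 180].

## Interface

Orientations are given as a 3x3 rotation matrix whose columns are the frame's x, y, z axes.
In Python, from rig import telemetry, eyes, order, bot gives the robot as it stands. The module is installed in compiled form; this text tells all that it offers.
- The arm moves only by the tool servo_tool, never from a script. Its argument "targets" is a list of rows, each a list of 2 entries, a list of its own where there are three numbers: the shift along the tool's x, y, z in m, then the turn, a rotation vector about the tool's x, y, z in rad. In form: [[[tx, ty, tz], [wx, wy, wz]], ...]. A call has 1 to 12 rows; each row is the pose to reach, as a shift and turn from the pose commanded when the call began, along the tool's axes at that moment; what a row does not reach only later rows make up. A row lasts 1/8 s, in which the tool goes at most 62.5 mm and 10.7 degrees, less where a joint would pass 70% of its speed; a pose out of reach is approached as far as the arm can. A call with a gripper value outside its range is refused whole. "gripper" is the finger opening in m, from 0 to 0.087, set as the call begins (left out, the last holds). The fingers move at their own pace and stop on an object; the grip force is fixed at half the most. Time passes only in rows, so rows that repeat a pose let the fingers close. It gives the time, the measured TCP pose, the force and the opening at its end, in the units of the state.
- telemetry.read_state(): the state, without advancing time (a new reading comes with each control period).
- eyes.capture(name): name is "scene" or "top"; returns a dict with "pixels" (480x640x3 uint8, blue, green, red), "intrinsics" (3x3 intrinsics, pixels), "extrinsics" (4x4, takes a point from camera to world coordinates). Camera axes: x right, y down, z forward; pixel columns grow to the right and rows downward; lengths in m; the calibration is good to about 2 mm. A picture is of the moment at which its call begins. There is no depth.
- order.hand_in(): hands the job in, once; it reports no verdict.
The state is a dict: "time_s": time; "joint_positions": joint angles; "qvel": joint speeds; "tau": joint torques, N m; "position": TCP position; "tcp_rot": TCP orientation; "force": force on the tool from outside, world axes, zero at the start; "moment": the same for the moment, N m; "opening": opening from 0.0 (shut) to 1.0 (fully open).
Only numpy, scipy, OpenCV 4.12 (cv2) and the standard library are available. Lean on these libraries where they do the work, as an engineer would, in place of code of your own. Each camera call takes 0.05 s, during which the arm holds its last target. There are 200 camera calls.

## Working session

There is one attempt and no reset: what is moved stays moved. The work goes in short steps, Python scripts to look and compute and a tool call to move; the robot and the scene stay as the last step left them, time stands still between calls to the robot, and variables do not carry over. Pictures are saved under pics/ and viewed, about 8 in all and at most 12, crops included, and the job is handed in when it is done.

Besides the shell and the picture viewer there is one more tool, called after "Emit:" as name([rows], argument=value, ...), one row to a line, values as JSON. servo_tool: Moves the arm, as the interface text tells. Its arguments: {"type":"object","properties":{"targets":{"type":"array","items":{"type":"array"}},"gripper":{"type":"number"}},"required":["targets"]}

```bash
mkdir -p pics; cat > h.py <<'E'
import numpy as np,cv2
from rig import telemetry,eyes,order,bot
def cap(n,f=None):
    d=eyes.capture(n)
    if f: cv2.imwrite('pics/'+f,d['pixels'])
    return d
def ray(d,u,v):
    K=np.array(d['intrinsics']);T=np.array(d['extrinsics'])
    r=T[:3,:3]@np.linalg.solve(K,[u,v,1.]);return T[:3,3],r
def atz(d,u,v,z):
    o,r=ray(d,u,v);return o+r*(z-o[2])/r[2]
def proj(d,p):
    K=np.array(d['intrinsics']);T=np.array(d['extrinsics'])
    q=K@(T[:3,:3].T@(np.array(p)-T[:3,3]));return q[:2]/q[2]
E
python3 - <<'E'
from h import *
for n in('scene','top'):
    d=cap(n,n+'0.png');print(n,np.round(d['intrinsics'],1).tolist(),np.round(d['extrinsics'],3).tolist());np.savez(n+'0.npz',**d)
print(telemetry.read_state())
E
```

```text
scene [[463.1, 0.0, 317.6], [0.0, 463.1, 232.4], [0.0, 0.0, 1.0]] [[0.694, -0.463, 0.551, 0.024], [-0.72, -0.456, 0.523, -0.501], [0.009, -0.76, -0.65, 0.743], [0.0, 0.0, 0.0, 1.0]]
top [[557.9, 0.0, 314.2], [0.0, 557.9, 242.8], [0.0, 0.0, 1.0]] [[-0.002, -0.994, 0.111, 0.415], [-1.0, -0.0, -0.02, 0.028], [0.02, -0.111, -0.994, 1.497], [0.0, 0.0, 0.0, 1.0]]
{'time_s': 0.1, 'joint_positions': array([ 6.25937108e+01,  3.02733515e+01,  8.21483023e+01, -1.13546906e-03,
        6.76889094e+01, -1.02288016e+01]), 'qvel': array([-0.01079291, -0.17489692, -0.10102364, -0.04676847,  0.08777434,
        0.02049782]), 'tau': array([-1.95334810e-04, -4.40987349e+01, -1.77150822e+01,  6.35039457e-02,
        5.34673047e-02, -3.01726413e-05]), 'position': array([0.18427194, 0.59653749, 0.22167669]), 'tcp_rot': array([[-9.55396562e-01,  2.95324650e-01, -8.71954369e-04],
       [ 2.95325759e-01,  9.55395066e-01, -1.72154955e-03],
       [ 3.24644883e-04, -1.90227311e-03, -9.99998138e-01]]), 'force': array([0.61584221, 0.07835181, 0.70293139]), 'moment': array([-0.0128353 , -0.03722743, -0.00963711]), 'opening': 1.0015948589734005}
```

View pics/scene0.png

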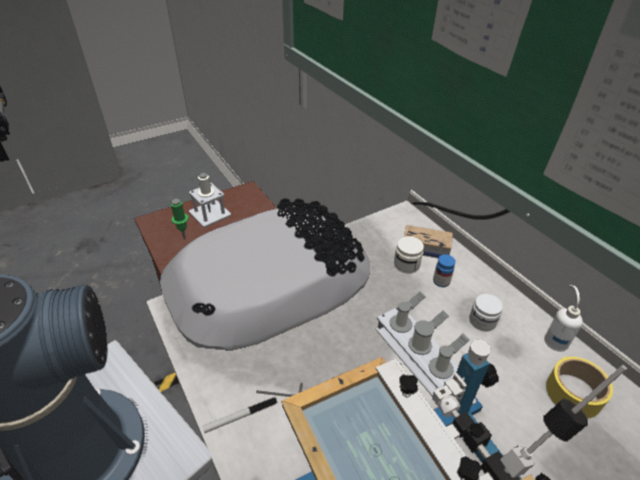

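View pics/top0.png

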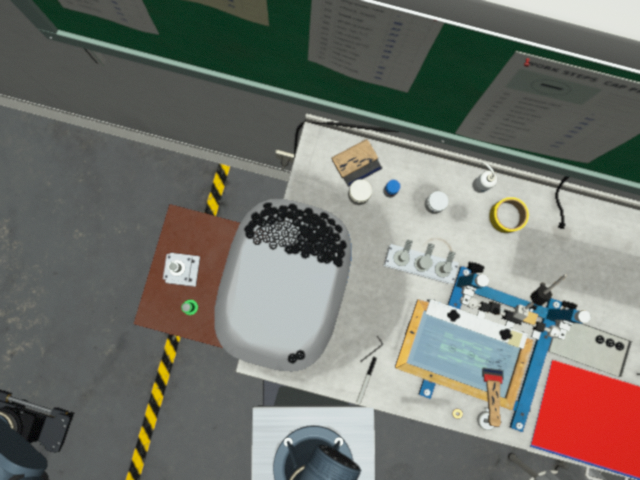

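Scene view: the tubes stand at about (404,315), (425,335) and (445,358), with their levers pointing up and to the right. The white cartridge is in its holder at (205,185). The green look-alike is at (179,210). In the top view the white one is at (177,265), the green one at (190,307) and the tubes at (403,257), (424,263) and (445,268). I'll zoom in on both in one composite.

```bash
python3 - <<'E'
from h import *
s=np.load('scene0.npz')['pixels'];t=np.load('top0.npz')['pixels']
def c(im,u,v,w,h,k): return cv2.resize(im[v:v+h,u:u+w],None,fx=k,fy=k,interpolation=cv2.INTER_CUBIC)
A=np.hstack([c(s,370,285,100,75,4),c(t,380,230,100,75,4)])
B=np.hstack([c(s,160,165,100,75,4),c(t,140,245,100,75,4)])
cv2.imwrite('pics/z.png',np.vstack([A,B]))
E
```

```text
(no output)
```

View pics/z.png

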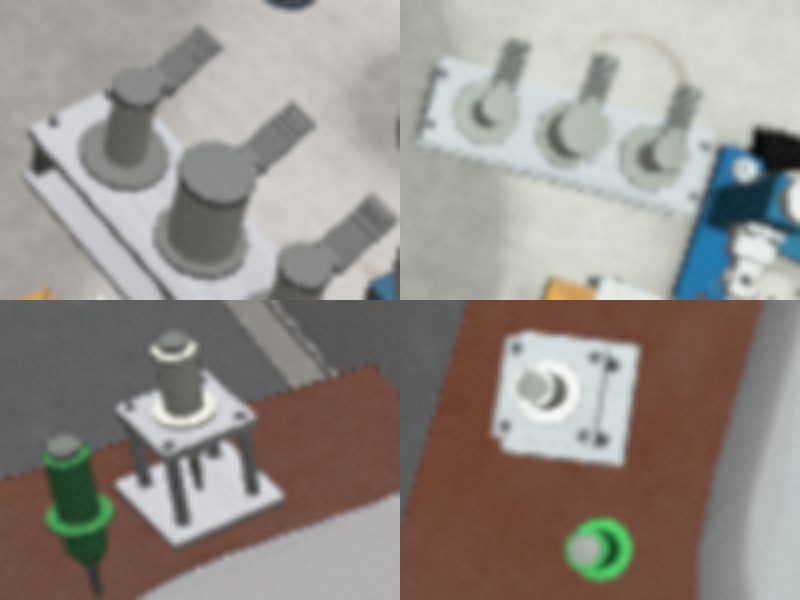

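The close crop confirms it: the middle tube is the wide one, and the white cartridge hangs in the holder. I'll triangulate these points.

```bash
cat >> h.py <<'E'
def tri(ds,a,dt,b):
    (o1,r1),(o2,r2)=ray(ds,*a),ray(dt,*b)
    s=np.linalg.lstsq(np.c_[r1,-r2],o2-o1,rcond=None)[0]
    p,q=o1+s[0]*r1,o2+s[1]*r2
    return (p+q)/2,np.linalg.norm(p-q)
E
python3 - <<'E'
from h import *
s=np.load('scene0.npz');t=np.load('top0.npz')
P={'cap':((424.5,327),(426.3,262.5)),'levend':((446,313.2),(431.5,244.3)),'slimA':((404,306.5),(405,256)),'slimB':((446.5,351.5),(447.5,268)),
'slimAlev':((422.5,294.5),(409,241)),'slimBlev':((464.5,337),(452,252.5)),
'collar':((205.7,192),(176.7,267.5)),'carttop':((203.5,175.5),(173,266.7)),'greentop':((176,201.5),(186.5,307)),'greencollar':((180,218),(189.8,307))}
for k,(a,b) in P.items():
    p,e=tri(s,a,t,b);print(k,p.round(4),round(e,4))
for z in(.086,.09):print(atz(s,424.5,327,z).round(4),atz(t,426.3,262.5,z).round(4))
E
```

```text
cap [ 0.523  -0.2861  0.0914] 0.003
levend [ 0.5686 -0.2988  0.1001] 0.0036
slimA [ 0.5393 -0.2321  0.0881] 0.0011
slimB [ 0.509  -0.3405  0.0876] 0.0023
slimAlev [ 0.5776 -0.2425  0.0982] 0.0046
slimBlev [ 0.5473 -0.3497  0.0993] 0.0017
collar [0.5123 0.35   0.0666] 0.0021
carttop [0.5117 0.3472 0.1171] 0.004
greentop [0.4122 0.3139 0.1092] 0.0023
greencollar [0.4125 0.3153 0.06  ] 0.0035
[ 0.5283 -0.2853  0.086 ] [ 0.5225 -0.2861  0.086 ]
[ 0.5252 -0.2866  0.09  ] [ 0.5222 -0.2852  0.09  ]
```

```bash
cat >> h.py <<'E'
from scipy.spatial.transform import Rotation as Ro
def want(y):  # tool down, jaw axis along y
    y=np.array([*y,0.])/np.linalg.norm(y);z=np.array([0,0,-1.]);return np.c_[np.cross(y,z),y,z]
def go(ps,R,st=None):
    st=st or telemetry.read_state();R0=np.array(st['tcp_rot']);
    print('turn',Ro.from_matrix(R0.T@R).as_rotvec().round(4),'t',st['time_s'])
    for p in ps: print(p,'->',(R0.T@(np.array(p)-st['position'])).round(4))
E
python3 - <<'E'
from h import *
s=np.load('scene0.npz');t=np.load('top0.npz')
print('post',tri(s,(481,348),t,(466,272)),tri(s,(481,348),t,(477,277)))
go([(.46,.25,.26),(.56,-.25,.22),(.560,-.296,.16),(.560,-.296,.115)],want((.27,.963)))
E
```

```text
post (array([ 0.50127058, -0.38065122,  0.14480646]), np.float64(0.024621350951603383)) (array([ 0.48369151, -0.39165813,  0.17309094]), np.float64(0.009628722315748454))
turn [-0.0019 -0.0003 -0.0264] t 0.1
(0.46, 0.25, 0.26) -> [-0.3658 -0.2497 -0.038 ]
(0.56, -0.25, 0.22) -> [-0.609  -0.6978  0.0028]
(0.56, -0.296, 0.16) -> [-0.6226 -0.7416  0.0629]
(0.56, -0.296, 0.115) -> [-0.6226 -0.7416  0.1079]
```

```bash
python3 - <<'E'
from h import *
s=np.load('scene0.npz');t=np.load('top0.npz')
print('post',tri(s,(481,348),t,(482,280)))
go([(.46,.25,.26),(.563,-.26,.25),(.563,-.292,.16)],want((.102,.995)))
E
```

```text
post (array([ 0.47439036, -0.39637994,  0.18710884]), np.float64(0.0039976859902462305))
turn [-0.0019 -0.0005 -0.1976] t 0.1
(0.46, 0.25, 0.26) -> [-0.3658 -0.2497 -0.038 ]
(0.563, -0.26, 0.25) -> [-0.6148 -0.7065 -0.0272]
(0.563, -0.292, 0.16) -> [-0.6243 -0.7369  0.0629]
```

Emit:
servo_tool([
  [[-0.06, -0.04, -0.01], [0, 0, -0.03]],
  [[-0.12, -0.08, -0.02], [0, 0, -0.06]],
  [[-0.18, -0.12, -0.03], [0, 0, -0.1]],
  [[-0.24, -0.16, -0.038], [0, 0, -0.14]],
  [[-0.3, -0.2, -0.038], [0, 0, -0.18]],
  [[-0.35, -0.24, -0.038], [0, 0, -0.2]],
  [[-0.39, -0.29, -0.038], [0, 0, -0.2]],
  [[-0.42, -0.34, -0.038], [0, 0, -0.2]],
  [[-0.45, -0.39, -0.038], [0, 0, -0.2]],
  [[-0.48, -0.44, -0.038], [0, 0, -0.2]],
  [[-0.505, -0.49, -0.038], [0, 0, -0.2]],
  [[-0.53, -0.54, -0.038], [0, 0, -0.2]],
], gripper=0)

```text
time_s: 1.6
position: [0.527, -0.0524, 0.2603]
tcp_rot: [[-0.995, 0.1, -0.0], [0.1, 0.995, 0.0], [0.0, 0.0, -1.0]]
force: [1.0, 0.2, 0.3]
opening: 0.004
```

```bash
python3 - <<'E'
from h import *
go([(.563,-.292,.20),(.563,-.292,.12)],want((.102,.995)));st=telemetry.read_state();print(st['position'],st['opening'],st['force'])
E
```

```text
turn [ 0.0003 -0.0003  0.0022] t 1.6
(0.563, -0.292, 0.2) -> [-0.0598 -0.2349  0.0602]
(0.563, -0.292, 0.12) -> [-0.0598 -0.2349  0.1402]
[ 0.52695593 -0.05236363  0.26026181] 0.004487896833789889 [1.03085707 0.22832382 0.34905856]
```

Emit:
servo_tool([
  [[-0.015, -0.055, 0], [0, 0, 0]],
  [[-0.03, -0.11, 0.02], [0, 0, 0]],
  [[-0.045, -0.16, 0.04], [0, 0, 0]],
  [[-0.055, -0.213, 0.06], [0, 0, 0]],
  [[-0.055, -0.213, 0.09], [0, 0, 0]],
  [[-0.055, -0.213, 0.11], [0, 0, 0]],
  [[-0.055, -0.213, 0.11], [0, 0, 0]],
  [[-0.055, -0.213, 0.11], [0, 0, 0]],
])

```text
time_s: 2.6
position: [0.5608, -0.2679, 0.1511]
tcp_rot: [[-0.995, 0.099, 0.001], [0.099, 0.995, -0.001], [-0.001, -0.0, -1.0]]
force: [-0.4, -0.3, -0.2]
opening: 0.004
```

```bash
python3 - <<'E'
from h import *
go([(.563,-.292,.12),(.563,-.292,.062)],want((.102,.995)))
s=cap('scene');t=cap('top')['pixels']
def c(im,u,v,w,h,k): return cv2.resize(im[v:v+h,u:u+w],None,fx=k,fy=k,interpolation=cv2.INTER_CUBIC)
cv2.imwrite('pics/p1.png',np.hstack([c(s['pixels'],370,250,130,150,3),c(t,370,190,130,150,3)]))
E
```

```text
turn [-0.0004  0.0008  0.0026] t 2.6
(0.563, -0.292, 0.12) -> [-0.0045 -0.0238  0.0311]
(0.563, -0.292, 0.062) -> [-0.0045 -0.0237  0.0891]
```

View pics/p1.png

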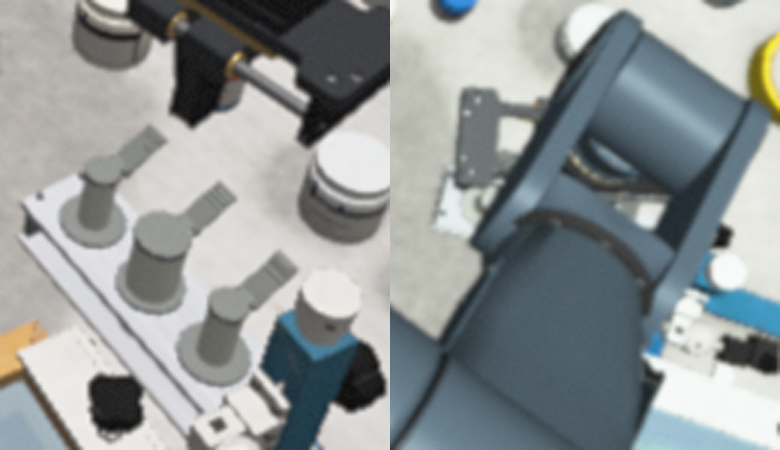

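The fingers are above the levers and clear of everything; the fingertip shows at about (432,289) in the scene view. Next I'll align with the lever and press.

Emit:
servo_tool([
  [[-0.0045, -0.024, 0.01], [0, 0, 0]],
  [[-0.0045, -0.024, 0.035], [0, 0, 0]],
  [[-0.0045, -0.024, 0.04], [0, 0, 0]],
  [[-0.0045, -0.024, 0.04], [0, 0, 0]],
])

```text
time_s: 3.2
position: [0.5624, -0.2927, 0.1103]
tcp_rot: [[-0.995, 0.1, -0.0], [0.1, 0.995, 0.0], [0.0, 0.0, -1.0]]
force: [-0.6, 1.7, -0.1]
opening: 0.006
```

```bash
python3 - <<'E'
from h import *
go([(.563,-.292,.112),(.563,-.292,.063)],want((.102,.995)))
s=cap('scene')
p=telemetry.read_state()['position'];q=proj(s,p);print(q)
def c(im,u,v,w,h,k): return cv2.resize(im[v:v+h,u:u+w],None,fx=k,fy=k,interpolation=cv2.INTER_CUBIC)
cv2.circle(s['pixels'],tuple(int(round(x)) for x in q),1,(0,0,255),-1)
cv2.imwrite('pics/p2.png',c(s['pixels'],380,260,100,110,5))
E
```

```text
turn [ 0.0001 -0.0004  0.002 ] t 3.2
(0.563, -0.292, 0.112) -> [-0.0005  0.0008 -0.0017]
(0.563, -0.292, 0.063) -> [-0.0005  0.0008  0.0473]
[441.37699118 309.25784784]
```

View pics/p2.png

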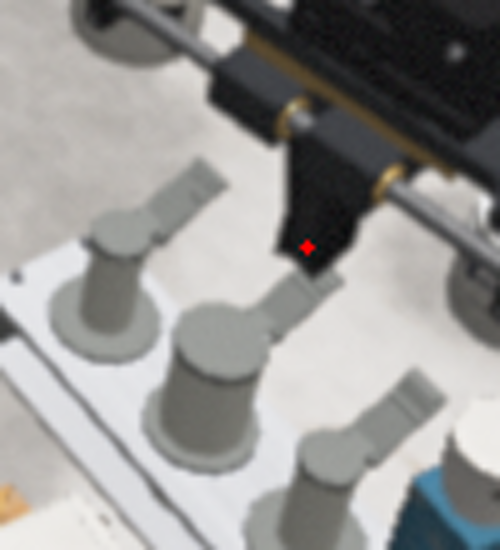

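The fingertips sit just above the wide tube's lever, with the TCP projecting at (441,309). Pressing now.

Emit:
servo_tool([
  [[0, 0, 0.008], [0, 0, 0]],
  [[0, 0, 0.014], [0, 0, 0]],
  [[0, 0, 0.02], [0, 0, 0]],
  [[0, 0, 0.026], [0, 0, 0]],
  [[0, 0, 0.032], [0, 0, 0]],
  [[0, 0, 0.038], [0, 0, 0]],
  [[0, 0, 0.043], [0, 0, 0]],
  [[0, 0, 0.047], [0, 0, 0]],
  [[0, 0, 0.047], [0, 0, 0]],
  [[0, 0, 0.047], [0, 0, 0]],
])

```text
time_s: 4.5
position: [0.5632, -0.2922, 0.0635]
tcp_rot: [[-0.995, 0.1, 0.001], [0.1, 0.995, -0.0], [-0.001, -0.0, -1.0]]
force: [3.2, 0.9, -1.0]
opening: 0.001
```

```bash
python3 - <<'E'
from h import *
s=cap('scene')
def c(im,u,v,w,h,k): return cv2.resize(im[v:v+h,u:u+w],None,fx=k,fy=k,interpolation=cv2.INTER_CUBIC)
cv2.imwrite('pics/p3.png',c(s['pixels'],380,260,100,110,5))
E
```

```text
(no output)
```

View pics/p3.png

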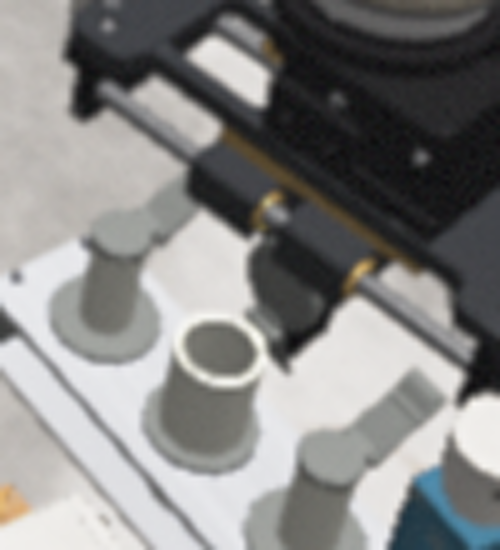

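The wide cap stands upright, the mouth is open with its rim centred at crop (220,351), and both slim caps are shut. I'll lift and head for the cartridge.

Emit:
servo_tool([
  [[0, 0, -0.02], [0, 0, 0]],
  [[0, 0, -0.06], [0, 0, 0]],
  [[0, 0, -0.1], [0, 0, 0]],
  [[0, 0, -0.15], [0, 0, 0]],
  [[0.005, 0.03, -0.19], [0, 0, 0]],
  [[0.014, 0.08, -0.2], [0, 0, 0]],
  [[0.023, 0.13, -0.2], [0, 0, 0]],
  [[0.032, 0.18, -0.2], [0, 0, 0]],
  [[0.041, 0.23, -0.2], [0, 0, 0]],
  [[0.05, 0.28, -0.2], [0, 0, 0]],
  [[0.06, 0.33, -0.2], [0, 0, 0]],
  [[0.068, 0.38, -0.2], [0, 0, 0]],
], gripper=0.056)

```text
time_s: 6.05
position: [0.5314, 0.0936, 0.2634]
tcp_rot: [[-0.995, 0.1, -0.002], [0.1, 0.995, -0.001], [0.002, -0.002, -1.0]]
force: [0.0, 0.4, 0.3]
opening: 0.646
```

Emit:
servo_tool([
  [[0.009, 0.05, 0], [0, 0, 0]],
  [[0.018, 0.1, 0], [0, 0, 0]],
  [[0.026, 0.15, 0], [0, 0, 0]],
  [[0.032, 0.18, 0], [0, 0, 0]],
  [[0.032, 0.18, 0], [0, 0, 0]],
  [[0.032, 0.18, 0], [0, 0, 0]],
])

```text
time_s: 6.8
position: [0.5184, 0.2739, 0.2632]
tcp_rot: [[-0.995, 0.1, -0.001], [0.1, 0.995, -0.002], [0.001, -0.002, -1.0]]
force: [-1.0, -0.4, 0.1]
opening: 0.644
```

```bash
python3 - <<'E'
from h import *
go([(.512,.349,.26),(.512,.349,.16),(.512,.349,.08)],want((.102,.995)))
s=cap('scene');t=cap('top')
def c(im,u,v,w,h,k): return cv2.resize(im[v:v+h,u:u+w],None,fx=k,fy=k,interpolation=cv2.INTER_CUBIC)
cv2.imwrite('pics/p4.png',np.vstack([np.hstack([c(s['pixels'],380,270,90,70,4),c(t['pixels'],390,230,90,70,4)]),np.hstack([c(s['pixels'],165,150,90,70,4),c(t['pixels'],140,235,90,70,4)])]))
E
```

```text
turn [-0.0019 -0.0009  0.0024] t 6.8
(0.512, 0.349, 0.26) -> [0.0138 0.0741 0.0031]
(0.512, 0.349, 0.16) -> [0.0138 0.0743 0.1031]
(0.512, 0.349, 0.08) -> [0.0137 0.0744 0.1831]
```

View pics/p4.png

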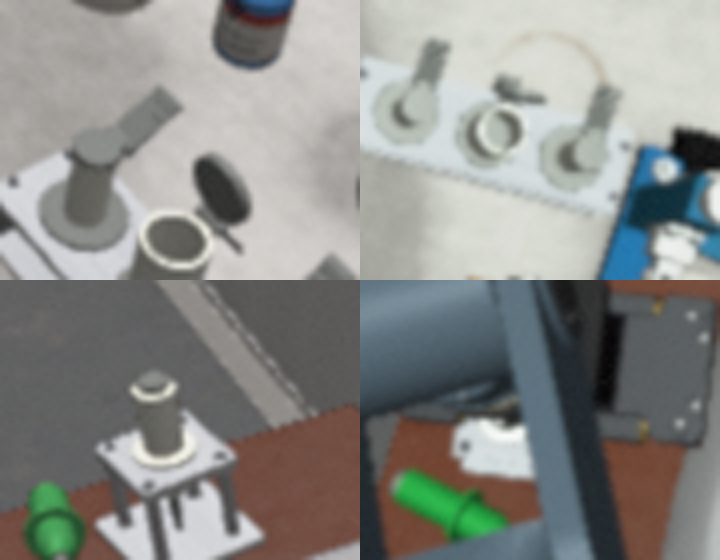

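The wide cap is upright, with the rim at scene (423.8,330) and top (424.5,262.8). The green look-alike is no longer upright: it lies at top (150–175, 287–296). I'll check that it's at rest and refine the mouth and cartridge positions.

```bash
python3 - <<'E'
from h import *
s0=np.load('scene0.npz');t0=np.load('top0.npz')
print('rim',tri(s0,(423.75,330),t0,(424.5,262.75)),atz(s0,423.75,330,.086),atz(t0,424.5,262.75,.086))
for z in(.066,.070):print('collar',z,atz(s0,206,191.6,z).round(4),atz(t0,176.7,267.5,z).round(4))
for z in(.118,.122):print('top',z,atz(s0,203.4,175.2,z).round(4),atz(t0,173,266.7,z).round(4))
s=cap('scene','s5.png')['pixels'];t=cap('top')['pixels']
def g(im):
    b,gg,r=[im[...,i].astype(int) for i in range(3)];m=(gg>b+40)&(gg>r+40)
    return m
for n,im,im0 in(('s',s,s0['pixels']),('t',t,t0['pixels'])):
    for q in(im0,im):
        m=g(q);m[:, :130]=0;m[:,260:]=0;m[:150]=0
        v,u=np.nonzero(m);print(n,len(u),u.mean(),v.mean(),u.min(),u.max(),v.min(),v.max())
E
```

```text
rim (array([ 0.5238059 , -0.28465309,  0.08082999]), np.float64(0.005082654556785037)) [ 0.52184252 -0.28809382  0.086     ] [ 0.52182827 -0.28145703  0.086     ]
collar 0.066 [0.5151 0.351  0.066 ] [0.5115 0.3507 0.066 ]
collar 0.07 [0.5122 0.346  0.07  ] [0.5112 0.3498 0.07  ]
top 0.118 [0.5132 0.346  0.118 ] [0.5099 0.3481 0.118 ]
top 0.122 [0.51   0.3406 0.122 ] [0.5097 0.3471 0.122 ]
s 96 178.90625 215.71875 171 187 202 223
s 144 177.75694444444446 209.79861111111111 173 183 201 218
t 146 190.8904109589041 306.94520547945206 182 197 300 314
t 243 161.41152263374485 291.18518518518516 149 176 283 299
```

View pics/s5.png

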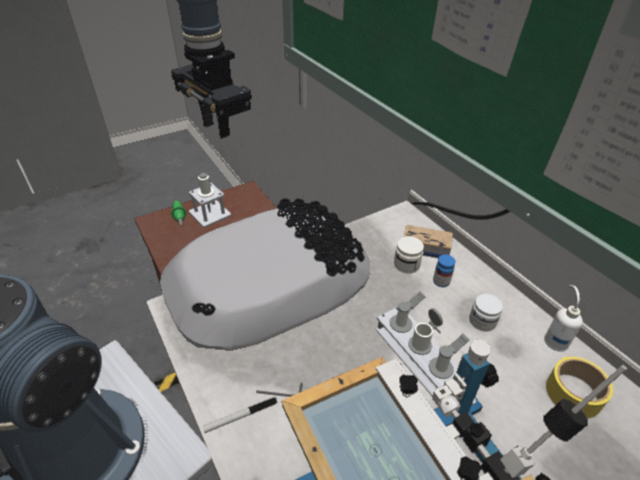

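Emit:
servo_tool([
  [[0.007, 0.037, 0], [0, 0, 0]],
  [[0.0147, 0.0733, 0.01], [0, 0, 0]],
  [[0.0147, 0.0733, 0.04], [0, 0, 0]],
  [[0.0147, 0.0733, 0.08], [0, 0, 0]],
  [[0.0147, 0.0733, 0.1], [0, 0, 0]],
  [[0.0147, 0.0733, 0.1], [0, 0, 0]],
])

```text
time_s: 7.75
position: [0.5106, 0.3481, 0.1617]
tcp_rot: [[-0.995, 0.101, -0.004], [0.101, 0.995, -0.002], [0.004, -0.002, -1.0]]
force: [0.0, 0.5, -0.1]
opening: 0.645
```

```bash
python3 - <<'E'
from h import *
go([(.511,.348,.16),(.511,.348,.08)],want((.102,.995)))
s=cap('scene');t=cap('top')
p=telemetry.read_state()['position']
def c(im,u,v,w,h,k): return cv2.resize(im[v:v+h,u:u+w],None,fx=k,fy=k,interpolation=cv2.INTER_CUBIC)
for d in(s,t):
    q=proj(d,p);print(q.round(1));cv2.circle(d['pixels'],tuple(int(round(x)) for x in q),1,(0,0,255),-1)
cv2.imwrite('pics/p6.png',np.hstack([c(s['pixels'],160,140,90,90,4),c(t['pixels'],130,225,90,90,4)]))
E
```

```text
turn [-0.0025 -0.0039  0.0012] t 7.75
(0.511, 0.348, 0.16) -> [-0.0004 -0.      0.0017]
(0.511, 0.348, 0.08) -> [-0.0007  0.0002  0.0817]
[199.3 158.3]
[168.1 264.4]
```

View pics/p6.png

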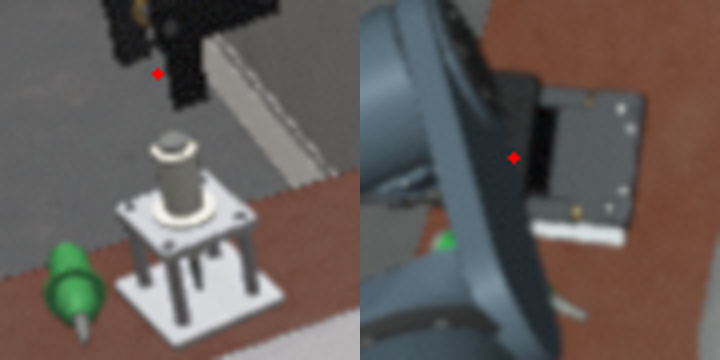

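The fingers straddle the cartridge axis to within a few millimetres, so I'll descend and grip.

Emit:
servo_tool([
  [[-0.002, -0.001, 0.015], [-0.0025, -0.004, 0]],
  [[-0.002, -0.001, 0.035], [-0.0025, -0.004, 0]],
  [[-0.002, -0.001, 0.055], [-0.0025, -0.004, 0]],
  [[-0.002, -0.001, 0.072], [-0.0025, -0.004, 0]],
  [[-0.002, -0.001, 0.081], [-0.0025, -0.004, 0]],
  [[-0.002, -0.001, 0.081], [-0.0025, -0.004, 0]],
  [[-0.002, -0.001, 0.081], [-0.0025, -0.004, 0]],
])

```text
time_s: 8.72
position: [0.5139, 0.3485, 0.0831]
tcp_rot: [[-0.995, 0.1, 0.005], [0.1, 0.995, 0.003], [-0.005, 0.003, -1.0]]
force: [0.9, -0.1, 1.2]
opening: 0.645
```

Emit:
servo_tool([
  [[0, 0, 0], [0, 0, 0]],
  [[0, 0, 0], [0, 0, 0]],
  [[0, 0, 0], [0, 0, 0]],
  [[0, 0, 0], [0, 0, 0]],
  [[0, 0, 0], [0, 0, 0]],
  [[0, 0, 0], [0, 0, 0]],
  [[0, 0, 0], [0, 0, 0]],
  [[0, 0, 0], [0, 0, 0]],
], gripper=0.01)

```text
time_s: 9.72
position: [0.5134, 0.3482, 0.0827]
tcp_rot: [[-0.995, 0.1, 0.004], [0.1, 0.995, 0.002], [-0.004, 0.002, -1.0]]
force: [-0.1, -1.0, 3.2]
opening: 0.286
```

```bash
python3 - <<'E'
from h import *
st=telemetry.read_state();print(st['position'],st['force'],st['opening']*87,st['time_s'])
go([(.511,.348,.27)],want((.102,.995)))
s=cap('scene');t=cap('top')
def c(im,u,v,w,h,k): return cv2.resize(im[v:v+h,u:u+w],None,fx=k,fy=k,interpolation=cv2.INTER_CUBIC)
cv2.imwrite('pics/p7.png',c(s['pixels'],150,140,100,100,5))
E
```

```text
[0.51337284 0.34818513 0.08267229] [-0.1413544  -1.00186807  3.17191759] 24.842833164268523 9.725
turn [0.0024 0.004  0.0024] t 9.725
(0.511, 0.348, 0.27) -> [ 0.0016  0.     -0.1873]
```

View pics/p7.png

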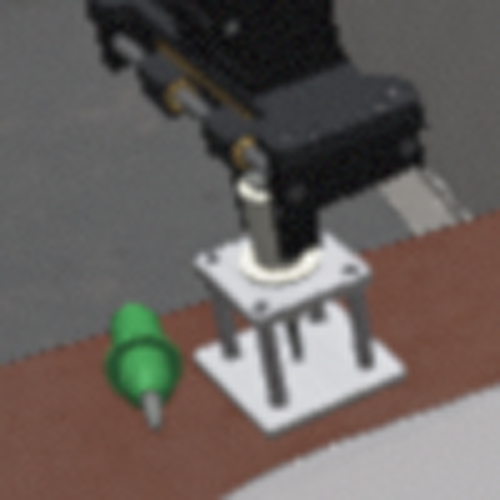

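The gripper has closed on the barrel just above the collar (opening 25 mm). The green one is lying still. Lifting straight up, then carrying it over.

Emit:
servo_tool([
  [[0, 0, -0.01], [0, 0, 0]],
  [[0, 0, -0.03], [0, 0, 0]],
  [[0, 0, -0.055], [0, 0, 0]],
  [[0, 0, -0.08], [0, 0, 0]],
  [[0, 0, -0.11], [0, 0, 0]],
  [[0, 0, -0.14], [0, 0, 0]],
  [[0, 0, -0.165], [0, 0, 0]],
  [[0, 0, -0.18], [0, 0, 0]],
  [[0, 0, -0.187], [0, 0, 0]],
  [[0, 0, -0.187], [0, 0, 0]],
])

```text
time_s: 11.08
position: [0.5124, 0.3478, 0.2694]
tcp_rot: [[-0.995, 0.1, 0.004], [0.1, 0.995, 0.002], [-0.004, 0.002, -1.0]]
force: [0.2, 0.4, -0.7]
opening: 0.289
```

Emit:
servo_tool([
  [[-0.001, -0.01, 0], [0, 0, 0]],
  [[-0.003, -0.025, 0], [0, 0, 0]],
  [[-0.006, -0.05, 0], [0, 0, 0]],
  [[-0.009, -0.08, 0], [0, 0, 0]],
  [[-0.013, -0.11, 0], [0, 0, 0]],
  [[-0.016, -0.14, 0], [0, 0, 0]],
  [[-0.02, -0.17, 0], [0, 0, 0]],
  [[-0.023, -0.2, 0], [0, 0, 0]],
  [[-0.027, -0.23, 0], [0, 0, 0]],
  [[-0.03, -0.26, 0], [0, 0, 0]],
  [[-0.034, -0.29, 0], [0, 0, 0]],
  [[-0.037, -0.32, 0], [0, 0, 0]],
])

```text
time_s: 12.58
position: [0.5168, 0.0239, 0.2686]
tcp_rot: [[-0.995, 0.1, 0.003], [0.1, 0.995, 0.002], [-0.003, 0.002, -1.0]]
force: [-0.3, 0.1, -0.6]
opening: 0.288
```

Emit:
servo_tool([
  [[-0.004, -0.03, 0], [0, 0, 0]],
  [[-0.007, -0.06, 0], [0, 0, 0]],
  [[-0.011, -0.09, 0], [0, 0, 0]],
  [[-0.014, -0.12, 0], [0, 0, 0]],
  [[-0.018, -0.15, 0], [0, 0, 0]],
  [[-0.021, -0.18, 0], [0, 0, 0]],
  [[-0.025, -0.21, 0], [0, 0, 0]],
  [[-0.028, -0.24, 0], [0, 0, 0]],
  [[-0.031, -0.265, 0], [0, 0, 0]],
  [[-0.034, -0.285, 0], [0, 0, 0]],
  [[-0.035, -0.3, 0], [0, 0, 0]],
  [[-0.035, -0.3, 0], [0, 0, 0]],
])

```text
time_s: 14.08
position: [0.5224, -0.277, 0.2681]
tcp_rot: [[-0.995, 0.101, 0.004], [0.101, 0.995, 0.002], [-0.004, 0.003, -1.0]]
force: [-0.6, 0.6, -1.0]
opening: 0.288
```

```bash
python3 - <<'E'
from h import *
st=telemetry.read_state();print(st['position'],st['force'],st['opening']*87,st['time_s'])
go([(.523,-.285,.27),(.523,-.285,.20),(.523,-.285,.173)],want((.102,.995)))
s=cap('scene');t=cap('top')
print(proj(s,st['position']))
def c(im,u,v,w,h,k): return cv2.resize(im[v:v+h,u:u+w],None,fx=k,fy=k,interpolation=cv2.INTER_CUBIC)
cv2.imwrite('pics/p8.png',c(s['pixels'],360,200,120,150,4))
E
```

```text
[ 0.52239129 -0.27702067  0.2681075 ] [-0.55927006  0.55639739 -0.99157464] 25.015702880977376 14.075
turn [0.0027 0.0039 0.0013] t 14.075
(0.523, -0.285, 0.27) -> [-0.0014 -0.0079 -0.0019]
(0.523, -0.285, 0.2) -> [-0.0011 -0.0081  0.0681]
(0.523, -0.285, 0.173) -> [-0.001  -0.0081  0.0951]
[436.87233141 250.69748355]
```

View pics/p8.png

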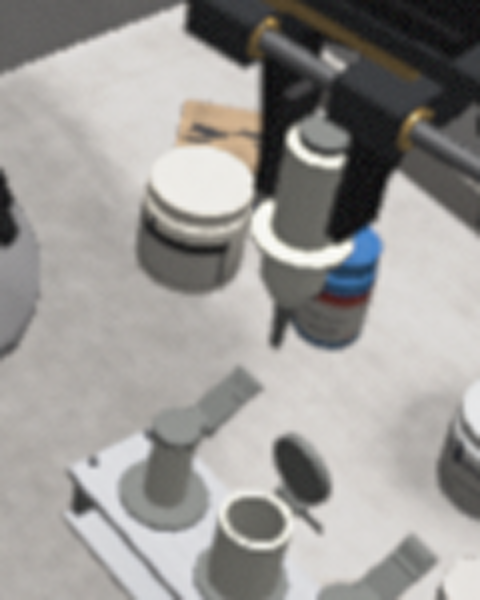

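Carried over cleanly: the tip shows at scene (429,286.5) and the rim centre at (423.8,330). One view is left, so I'll refine the rim by numerical ellipse fit and compare it with the tip.

```bash
python3 - <<'E'
from h import *
s0=np.load('scene0.npz');t0=np.load('top0.npz');im=cv2.imread('pics/p4.png',0);s8=cv2.imread('pics/p8.png',0)
def fit(im,u,v,r,ou,ov,k,thr):
    w=im[v-r:v+r,u-r:u+r];_,b=cv2.threshold(w,thr,255,0)
    cs,h=cv2.findContours(b,cv2.RETR_CCOMP,cv2.CHAIN_APPROX_NONE)
    for i,c in enumerate(cs):
        if len(c)>40:
            (x,y),ax,a=cv2.fitEllipse(c);print(thr,'hole' if h[0][i][3]>=0 else 'out',((x+u-r+.5)/k+ou-.5).__round__(2),((y+v-r+.5)/k+ov-.5).__round__(2),np.round(np.array(ax)/k,2),round(a))
for thr in(190,205,220):
    print('scene p8');fit(s8,255,520,45,360,200,4,thr)
    print('top p4');fit(im,498,131,40,390-90,230,4,thr)
for q in((.523,-.285,.086),(.523,-.285,.096)):print(proj(s0,q),proj(t0,q))
p=np.array([.52239,-.27702,.26811])
for h in(.0747,.078):print(h,'tip pred',proj(s0,p-[0,0,h]),'collar mid',proj(s0,p-[0,0,h-.064]),'top',proj(s0,p-[0,0,h-.114]))
E
```

```text
scene p8
190 out 422.87 328.47 [18.96 26.96] 131
190 hole 423.56 329.38 [11.9  15.71] 107
top p4
190 out 425.32 264.79 [16.32 21.74] 69
190 out 417.66 255.84 [ 8.14 10.38] 43
scene p8
205 out 423.08 328.78 [17.28 25.42] 132
top p4
205 out 415.47 270.41 [3.22 5.34] 143
205 out 421.86 263.68 [3.4 7.4] 146
205 out 428.43 264.31 [12.93 16.77] 1
205 out 417.02 254.35 [4.57 9.78] 75
scene p8
220 out 432.27 331.2 [2.13 5.09] 23
220 out 433.52 334.88 [17.91 41.48] 118
top p4
220 out 431.59 258.97 [4.39 4.66] 159
[422.64703432 328.62369639] [425.87442799 262.29023862]
[423.54512616 325.04685416] [426.74072352 261.98812754]
0.0747 tip pred [428.70857876 284.58683332] collar mid [435.63374162 255.83629435] top [441.63783482 230.90967256]
0.078 tip pred [428.37228899 285.9829755 ] collar mid [435.25681375 257.40114985] top [441.22380425 232.62856381]
```

Emit:
servo_tool([
  [[-0.001, -0.0075, 0.005], [0, 0, 0]],
  [[-0.001, -0.0075, 0.015], [0, 0, 0]],
  [[-0.001, -0.0075, 0.03], [0, 0, 0]],
  [[-0.001, -0.0075, 0.045], [0, 0, 0]],
  [[-0.001, -0.0075, 0.06], [0, 0, 0]],
  [[-0.001, -0.0075, 0.074], [0, 0, 0]],
  [[-0.001, -0.0075, 0.083], [0, 0, 0]],
  [[-0.001, -0.0075, 0.087], [0, 0, 0]],
  [[-0.001, -0.0075, 0.087], [0, 0, 0]],
  [[-0.001, -0.0075, 0.087], [0, 0, 0]],
  [[-0.001, -0.0075, 0.087], [0, 0, 0]],
])

```text
time_s: 15.55
position: [0.5233, -0.2838, 0.1818]
tcp_rot: [[-0.995, 0.1, 0.005], [0.1, 0.995, 0.001], [-0.005, 0.002, -1.0]]
force: [-0.0, 0.5, -1.6]
opening: 0.289
```

```bash
python3 - <<'E'
from h import *
st=telemetry.read_state();p=st['position'];print(p,st['force'],st['opening']*87,st['time_s'])
s=cap('scene');t=cap('top')
for h in(.0747,.078):print(h,proj(s,p-[0,0,h]))
def c(im,u,v,w,h,k): return cv2.resize(im[v:v+h,u:u+w],None,fx=k,fy=k,interpolation=cv2.INTER_CUBIC)
cv2.imwrite('pics/p9.png',np.hstack([c(s['pixels'],395,285,60,70,8),c(t['pixels'],390,230,80,140,4)]))
E
```

```text
[ 0.52334012 -0.28380862  0.18182343] [-0.03950712  0.45960271 -1.63009799] 25.185808026154586 15.55
0.0747 [424.09424695 320.50589845]
0.078 [423.79244278 321.7141746 ]
```

View pics/p9.png

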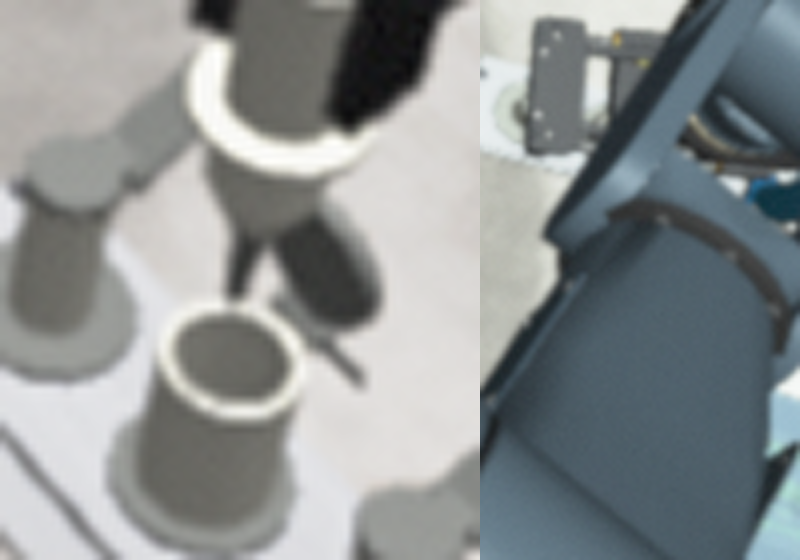

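The cap is upright behind the mouth. The tip at (424.3,322.1) sits about 2.7 mm left of the centre line of the rim (423.9,329.7), and about 18–20 mm above it. I'll make the last correction and lower it by 10 mm.

Emit:
servo_tool([
  [[-0.0015, -0.0025, 0], [0, 0, 0]],
  [[-0.0015, -0.0025, 0.003], [0, 0, 0]],
  [[-0.0015, -0.0025, 0.006], [0, 0, 0]],
  [[-0.0015, -0.0025, 0.009], [0, 0, 0]],
  [[-0.0015, -0.0025, 0.01], [0, 0, 0]],
  [[-0.0015, -0.0025, 0.01], [0, 0, 0]],
  [[-0.0015, -0.0025, 0.01], [0, 0, 0]],
  [[-0.0015, -0.0025, 0.01], [0, 0, 0]],
])

```text
time_s: 16.65
position: [0.5244, -0.2863, 0.1714]
tcp_rot: [[-0.995, 0.1, 0.004], [0.1, 0.995, 0.002], [-0.004, 0.002, -1.0]]
force: [-1.4, 0.3, -1.8]
opening: 0.291
```

```bash
python3 - <<'E'
from h import *
st=telemetry.read_state();p=st['position'];print(p,st['force'],st['qvel'].round(2),st['opening']*87,st['time_s'])
s=cap('scene','fin.png');
for h in(.0747,.078):print(h,proj(s,p-[0,0,h]))
g=cv2.cvtColor(s['pixels'],cv2.COLOR_BGR2GRAY);print('cols',range(412,438))
for v in range(314,342):print(v,*('%3d'%x for x in g[v,412:438]))
E
```

```text
[ 0.52440065 -0.28626727  0.17140292] [-1.43889408  0.29838937 -1.76798097] [ 0.03  0.01 -0.02 -0.02 -0.06  0.05] 25.31112653605794 16.65
0.0747 [424.6737799  324.74025793]
0.078 [424.37270325 325.92827514]
cols range(412, 438)
314 205 208 209 210 212 216 218 218 219 214 175 124 101 103 105 106 106 107 107 111 113 116 115 100  86 107
315 205 208 208 208 212 215 218 217 218 218 202 146 109 101 105 106 107 108 110 111 113 111 106  84  61  75
316 211 209 207 210 213 215 216 218 218 219 214 180 129 104 104 104 103 106 107 108 104  90  76  63  56  62
317 218 211 209 211 211 212 214 216 217 219 220 207 146 105  97  98 104 105  99  92  81  67  56  55  56  57
318 225 217 211 211 213 212 215 216 216 219 221 211 145  91  83  92 106 128 100  70  59  58  58  57  56  57
319 227 223 216 213 212 214 213 215 217 218 220 209 136  74  62  73 121 174 131  73  55  55  57  57  57  56
320 227 227 223 217 215 215 213 214 215 216 219 207 129  64  55  80 141 187 153  91  60  53  57  57  57  56
321 222 227 227 224 219 216 215 216 217 218 220 202 123  60  60 102 161 172 152 108  71  58  55  56  57  55
322 214 
[... 1451 characters left out ...]
 184 184 183 206 229 217 182 199 219 222 223 223 222
336 184 126 100  99 100  98 103 125 159 179 211 229 236 238 237 231 217 182 151 155 210 222 222 221 221 220
337 150 113  99 101 101  99 103 100 105 118 144 157 164 167 164 161 148 122 125 170 218 224 223 221 220 218
338 128 104  99  98 100 101 101 103 103 102 103 103 103 105 107 109 111 113 135 193 222 225 223 221 220 219
339 121 103  99 100 100 103 102 104 104 103 104 103 106 108 109 111 112 116 146 205 224 226 224 223 220 220
340 114 101 100 100 103 102 104 104 103 106 105 104 108 110 110 112 113 118 159 218 227 226 224 222 222 222
341 111 100 100 101 101 101 102 103 103 105 104 108 107 109 110 112 113 122 160 215 227 225 225 223 222 223
```

Tip at (424.8,325.5) against rim centre (423.7,329.5): the offset is (+1.1,−4.0) px. A centred tip 10 mm up should give (+0.9,−3.6) px. The arm is at rest with the cartridge held, so I'm handing in.

```bash
python3 -c "
from h import *
print(order.hand_in())"
```

```text
the job is handed in; nothing more can be done
None
```

The wide tube is open and the cartridge is held upright above its mouth. I handed the job in at about 17 s of the 51 s allowed.

- **Cap:** I pressed the wide tube's lever and its cap now stands upright. Both slim caps stayed shut. The jars in view did not appear to have moved, though I did not measure them.
- **Carry:** I gripped the cartridge just above its collar, lifted it straight up by about 187 mm, and carried it with the tip about 0.19 m up, over the mound and the rack.
- **Final pose:** The last image puts the nozzle tip (+1.1, −4.0) px from the rim centre. A centred tip 10 mm up would give (+0.9, −3.6) px. The gripper opening was steady at 25 mm, outside forces were under 3 N, and the joints were nearly still.

Some things did not agree or stayed uncertain:

- **Mouth position:** the two cameras disagreed by up to 6.6 mm in y. I settled it by comparing tip and rim in the scene camera, so centring is good to about 2–3 mm and the tip height is probably 7–11 mm above the rim.
- **No final top view:** the arm hid the mouth from the top camera at the end. I read the last check from pixel values rather than a viewed picture, because I had used all 12 views.
- **Green look-alike:** it stood upright in the first pictures but was lying on the side stand, beside the holder, by the time I came for the cartridge. No contact force showed in any reading I took, so I do not know whether the arm caused it. It was still on the stand and not moving when I last looked.

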